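# Sweep the brick fragments off the sorting board into the catch tray

## Task

Sort the recycled aggregate on the white sorting board: using the fingers as a sweep, push the two red brick fragments across the deck and over the board's open edge into the steel catch tray. Do not pick them up, leave the two grey stones where they lie on the board, and do not disturb the tin, the brush and the mortar around it.

Things in the scene. Friction and masses are not known exactly. Their poses are not given: they have to be found in the camera images.
- sorting_board: Fixed white board, may be turned about the vertical. Origin on the table, z up, +x = sweeping direction from closed back to open edge. Board spans x -125 to +70, y -137 to +137 mm; flat deck top at z = 30. Aluminium lips, 8 thick, rise to z = 44 along back and sides; the edge at x = +70 is open, the tray beyond it. Fragments start on the deck in a row at x = -45 to -5 mm.
- deck_edge (a point): Middle of the board's open edge, at deck height. The fragments start in four lanes along the board's x, lane centres at y = -93, -31, +31, +93 mm (any fragment in any lane), so a straight push along +x meets nothing else.
- tray_in (a point): Centre of the steel catch tray's floor, 3 mm above the table. Tray axes as the board's; inside 91 mm (x) by 268 mm (y), rim 24 mm above the table, lower than the deck, against which it stands; a small wire handle sticks out 15 mm on its far side.
- brick_a: Red, angular brick fragment, to be swept into the tray; about 34 x 28 mm and 20 mm high, 20 to 45 g, origin at its middle (9 to 10 mm above what it lies on); its yaw is arbitrary
- brick_b: The other red, angular brick fragment, to be swept into the tray; about 34 x 28 mm and 20 mm high, 20 to 45 g, origin at its middle (9 to 10 mm above what it lies on); its yaw is arbitrary
- stone_a: Grey rounded stone, stays on the board; about 34 x 28 mm and 20 mm high, 20 to 45 g, origin at its middle (9 to 10 mm above what it lies on); its yaw is arbitrary
- stone_b: The other grey rounded stone, stays on the board; about 34 x 28 mm and 20 mm high, 20 to 45 g, origin at its middle (9 to 10 mm above what it lies on); its yaw is arbitrary
- tin: White-grey moisture tin with lid, diameter 57, height 38 mm, bystander on the table beside the board; origin at the centre of its underside
- brush: Flat bristle brush with wooden handle, 175 mm long (along its y), 28 mm wide, 11 mm high, bystander lying on the table behind the board's back; origin at the centre of its underside
- mortar: Small porcelain mortar with its pestle in it, diameter 79, height 84 mm, bystander beside the board; origin at the centre of its underside
Not all that is in view belongs to the job. Leave any blue look-alike of the brick_b alone.

How it is judged:
At the end, for the whole second after the job is handed in: Both brick fragments lie at rest inside the catch tray (centre within its walls and below the deck, z under 27 mm), and both grey stones lie still on the board within 15 mm of where they started (x of brick_a in the frame of sorting_board between 0.075 and 0.162 m and y of brick_a in the frame of sorting_board between -0.132 and 0.132 m and z of each of brick_a, brick_b in the frame of sorting_board below 0.027 m and linear speed of each of brick_a, brick_b, stone_a, stone_b below 0.02 m/s and x of brick_b in the frame of sorting_board between 0.075 and 0.162 m and y of brick_b in the frame of sorting_board between -0.132 and 0.132 m and distance of each of stone_a, stone_b from where it was at the start of the episode below 0.015 m); the robot touches nothing.
It fails at once if a brick fragment is lifted (its middle more than 32 mm above the deck, where it lies at 9 to 17 mm) (height (world z) of any of brick_a, brick_b above 0.062 m).
It fails at once if a grey stone is shifted by more than 25 mm (distance of any of stone_a, stone_b from where it was at the start of the episode above 0.025 m).
It fails at once if the tin, the brush or the mortar is shifted by more than 20 mm (distance of any of tin, brush, mortar from where it was at the start of the episode above 0.02 m).
It also fails if it takes over 42 s, if anything falls off the work surface, if the arm or the gripper's body presses on something with over 40 N, if the wrist force passes 120 N, or if a joint passes its speed limit or range.

## Robot

A 6-joint arm with a two-finger parallel gripper is mounted at the origin on a cart in front of the work surface, level with it; the furniture and walls round the work are solid. World frame = base frame: x ahead of the robot, y to its left, z up, the work surface at z = 0. Lengths are in m, angles in rad, forces in N, time in s.
With the tool pointing down it reaches from about 0.35 to 0.775 m from the base axis. Payload 5.5 kg.
Tool frame: the origin (TCP) lies on the centre line of the jaws, within the pads' length; the fingertips stand 17 mm ahead of it and the grasp point (between the pads) lies 2 mm behind it; z points along the fingers, y is the direction in which the jaws open and shut (so a half turn about z gives the same grasp; the last joint's range is limited). The gripper opens to 85 mm and grips with 20 to 120 N. Pads are 22 mm wide; open, the fingers measure 114 mm over their backs; the gripper's body (76 mm by 85 mm) begins 54 mm behind the grasp point. The pads swing forward as they close: fully open they stand 13 mm farther back than shut.
Start: joints at [0.966, 0.313, 0.046, 1.304, 0, 1.431], TCP at [0.258, 0.514, 0.248] pointing down, gripper open.
Joint ranges: [-2.76, 2.76], [-0.86, 1.69], [-1.03, 1.26], [-2.2, 2.34], [-1.47, 1.5], [-3.14, 3.14]. Speed limits (rad/s): [2.57, 2.57, 3.14, 3.14, 3.14, 3.14].

## Interface

Orientations are given as a unit quaternion [w, x, y, z].
In Python, from workcell import env gives the robot as it stands.
- The arm moves only by the tool servo_tool, never from a script. Its argument "increments" is a list of rows, each an object of numbers: "claw": the closure, from 0 (fully open) to 1 (shut); "x", "y", "z": the shift along the world's x, y, z in units of 25 mm (1.0 is 25 mm); "ax", "ay", "az": the turn, a rotation vector about the world's x, y, z in units of 8 degrees (1.0 is 8 degrees). A call has 1 to 5 rows; each row shifts and turns the commanded pose from where the row before left it; what a row does not reach is not made up. A row lasts 1/10 s, in which the tool goes at most 50 mm and 8.59 degrees, less where a joint would pass 70% of its speed; a pose out of reach is approached as far as the arm can. A call is refused whole if a number of a shift passes 1 or a number of a turn 1, either way. A call with a gripper value outside its range is refused whole. The fingers move at their own pace and stop on an object; "newtons" is the grip in N (left out, the last holds). Time passes only in rows, so rows that do not move let the fingers close. It gives the time, the measured TCP pose, the force and the opening at its end, in the units of the state.
- env.get_state(): the state, without advancing time (a new reading comes with each control period).
- env.read_camera(name): name is "scene" or "top"; returns the picture (400x640x3 uint8, red, green, blue); there is no depth.
- env.calibration(name): a dict with "K" (3x3 intrinsics, pixels), "distortion" ([k1, k2, p1, p2, k3] as OpenCV has them; the pictures are not rectified), "world_to_cam" (4x4, takes a point from world to camera coordinates). Camera axes: x right, y down, z forward; pixel columns grow to the right and rows downward; lengths in m; the calibration is good to about 2 mm. A picture is of the moment at which its call begins. calibration takes no time and is no camera call.
- env.hand_in(): hands the job in, once; it reports no verdict.
The state is a dict: "clock": time; "joint_pos": joint angles; "qvel": joint speeds; "tau": joint torques, N m; "tcp_pos": TCP position; "orientation": TCP orientation; "wrist_force": force on the tool from outside, world axes, zero at the start; "ft_torque": the same for the moment, N m; "finger_gap": finger opening in m.
Only numpy, scipy, OpenCV 4.12 (cv2) and the standard library are available. Lean on these libraries where they do the work, as an engineer would, in place of code of your own. Each camera call takes 0.05 s, during which the arm holds its last target.

## Working session

There is one attempt and no reset: what is moved stays moved. The work goes in short steps, Python scripts to look and compute and a tool call to move; the robot and the scene stay as the last step left them, time stands still between calls to the robot, and variables do not carry over. Pictures are saved under pics/ and viewed, and the job is handed in when it is done.

Besides the shell and the picture viewer there is one more tool, called after "Emit:" as name(argument=value, ...), one argument or row to a line, values as JSON. servo_tool: Moves the arm, as the interface text tells. Its arguments: {"type":"object","properties":{"increments":{"type":"array"},"newtons":{"type":"number"}},"required":["increments"]}

```bash
mkdir -p pics; ls
cat > h.py <<'E'
import numpy as np,cv2
from workcell import env
def ray(name,px):
    c=env.calibration(name);K=np.array(c["K"]);d=np.array(c["distortion"]);T=np.array(c["world_to_cam"])
    p=cv2.undistortPoints(np.array(px,float).reshape(-1,1,2),K,d).reshape(-1,2)
    R=T[:3,:3];o=-R.T@T[:3,3]
    return o,np.c_[p,np.ones(len(p))]@R
def onz(name,px,z):
    o,d=ray(name,px);return o+d*((z-o[2])/d[:,2])[:,None]
def proj(name,P):
    c=env.calibration(name);T=np.array(c["world_to_cam"])
    r,_=cv2.Rodrigues(T[:3,:3]);return cv2.projectPoints(np.array(P,float).reshape(-1,1,3),r,T[:3,3],np.array(c["K"]),np.array(c["distortion"]))[0].reshape(-1,2)
E
python3 - <<'E'
from h import *
for n in("scene","top"):
    im=env.read_camera(n);cv2.imwrite(f"pics/{n}0.png",im[:,:,::-1])
print(env.get_state())
E
```

```text
pics
{'clock': 0.1, 'joint_pos': array([9.66406198e-01, 3.13957952e-01, 4.50913530e-02, 1.30361632e+00,
       3.93668338e-05, 1.43122669e+00]), 'qvel': array([ 0.00049227, -0.00139643,  0.00368728, -0.00071354, -0.00221973,
       -0.00130946]), 'tau': array([ 2.91434189e-03, -4.81725025e+01,  2.99244618e+01,  1.27468945e-02,
       -6.03873900e-05,  1.64893942e-05]), 'tcp_pos': array([0.25748536, 0.5136425 , 0.24747895]), 'orientation': array([-3.24842913e-04,  2.30323567e-01,  9.73113736e-01, -7.78470448e-04]), 'wrist_force': array([-0.2309236 , -0.10798916, -0.26159268]), 'ft_torque': array([-0.03098522,  0.00623604, -0.06384982]), 'finger_gap': 0.0855861078006735}
```

View pics/scene0.png

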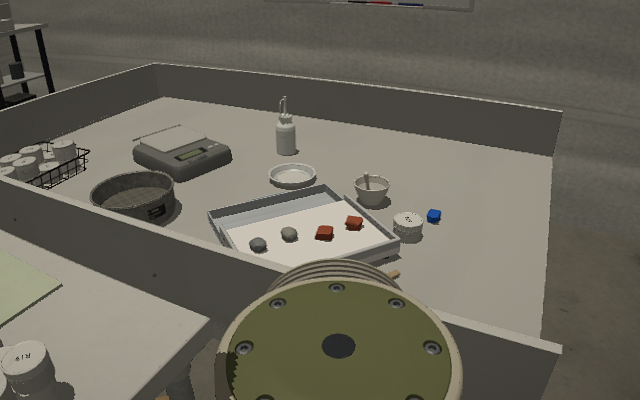

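View pics/top0.png

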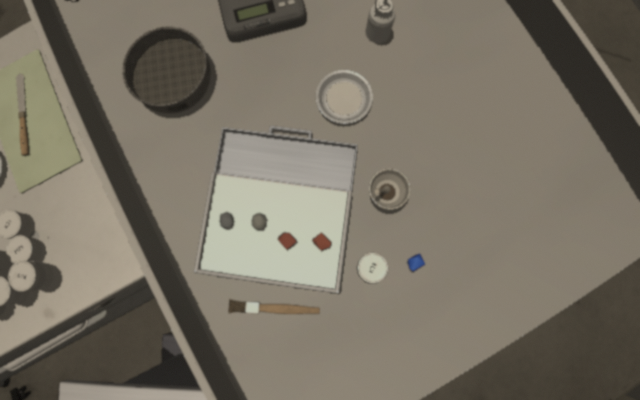

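Run:
```python
from h import *
im=cv2.imread("pics/top0.png")
c=cv2.resize(im[120:325,185:385],None,fx=3.6,fy=2.9*1,interpolation=cv2.INTER_CUBIC);
c=cv2.resize(im[120:325,185:385],None,fx=2.9,fy=2.9,interpolation=cv2.INTER_CUBIC);cv2.imwrite("pics/crop0.png",c)
h=cv2.cvtColor(im,cv2.COLOR_BGR2HSV)
H,S,V=cv2.split(h)
red=((H<8)|(H>172))&(S>130)
def blobs(m,name,z,amin=40):
    n,l,s,ce=cv2.connectedComponentsWithStats(m.astype(np.uint8))
    for i in range(1,n):
        if s[i,4]>amin and s[i,0]>190 and s[i,0]<440: 
            print(name,ce[i].round(1),s[i,4],onz("top",ce[i],z)[0].round(4))
blobs(red,"red",.04);blobs((H>105)&(H<130)&(S>130),"blue",.01)
# deck: bright greenish white
deck=(V>165)
n,l,s,ce=cv2.connectedComponentsWithStats(deck.astype(np.uint8))
i=l[200,300];print(V[200,300],s[i])
m=(l==i).astype(np.uint8);cn=max(cv2.findContours(m,0,2)[0],key=cv2.contourArea)
q=cv2.approxPolyDP(cv2.convexHull(cn),8,True).reshape(-1,2);print(q,onz("top",q,.03).round(4).tolist())
r=cv2.minAreaRect(onz("top",cn.reshape(-1,2),.03)[:,:2].astype(np.float32));print(r)
inn=cv2.erode(cv2.fillPoly(np.zeros_like(m),[cv2.convexHull(cn)],1),np.ones((5,5)))
blobs((inn>0)&(V<130)&(S<90),"grey",.04)
st=(inn>0)&((V<140))
n,l,s,ce=cv2.connectedComponentsWithStats(st.astype(np.uint8)); print(s[1:],ce[1:])
print(onz("top",[[198,271],[340,291],[223,131],[357,147]],.044))
print(onz("top",[[390,190],[373,268],[292,136],[312,138],[232,306],[320,311]],.03))
```

```text
red [286.8 239.9] 110 [ 0.4351 -0.29    0.04  ]
red [322.7 241.9] 54 [ 0.4323 -0.3574  0.04  ]
blue [415.4 262.2] 140 [ 0.3974 -0.5368  0.01  ]
195 [  202   174   145   114 11913]
[[217 176]
 [345 191]
 [334 287]
 [202 268]] [[0.5582, -0.1495, 0.03], [0.5317, -0.3991, 0.03], [0.3491, -0.3795, 0.03], [0.3799, -0.1296, 0.03]]
((0.45521315932273865, -0.264606237411499), (0.2561243772506714, 0.18602336943149567), 82.87918090820312)
grey [226.6 220.5] 199 [ 0.47   -0.1747  0.04  ]
grey [259.2 221.6] 212 [ 0.4689 -0.2369  0.04  ]
[[220 212  15  18 210]
 [252 213  15  18 223]
 [278 232  19  18 215]
 [312 233  20  18 221]] [[226.56190476 220.47619048]
 [259.15246637 221.5426009 ]
 [287.06046512 240.15813953]
 [321.9321267  241.87782805]]
[[ 0.37398362 -0.12586056  0.044     ]
 [ 0.34227772 -0.3902274   0.044     ]
 [ 0.64546958 -0.15954241  0.044     ]
 [ 0.6158654  -0.42132537  0.044     ]]
[[ 0.53480728 -0.48611517  0.03      ]
 [ 0.38524058 -0.45250344  0.03      ]
 [ 0.64076604 -0.29419557  0.03      ]
 [ 0.63710348 -0.33374969  0.03      ]
 [ 0.31062282 -0.18965535  0.03      ]
 [ 0.30466316 -0.35400899  0.03      ]]
```

View pics/crop0.png

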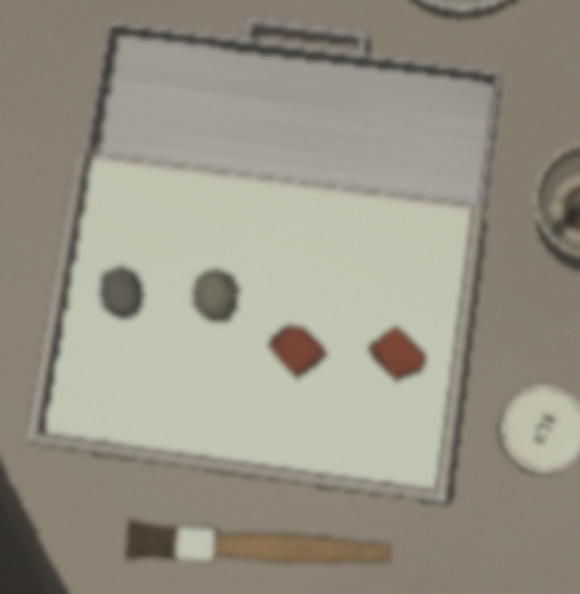

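Run:
```python
from h import *
for n in("top","scene"):
    o,_=ray(n,[[320,200]]);print(n,o.round(3),proj(n,[[0,0,0],[.257,.514,.248],[.257,.514,0],[.35,.1,0],[.4785,-.2673,.03],[.5480,-.2755,.03]]).round(0).tolist())
print("wall top-view z0/z.1/z.2",[onz("top",[[50,0],[130,200],[215,400]],z).round(3).tolist() for z in(0,.1,.2)])
a=np.deg2rad(-6.7);X=np.array([np.cos(a),np.sin(a)]);Y=np.array([-X[1],X[0]]);O=np.array([.4785,-.2673])
for nm,p in dict(b1=[287,240],b2=[322,242],s1=[226.6,220.5],s2=[259.2,221.5]).items():
    w=onz("top",[p],.04)[0,:2]-O;print(nm,(w@X).round(4),(w@Y).round(4))
# scene check
im=cv2.imread("pics/scene0.png");H,S,V=cv2.split(cv2.cvtColor(im,cv2.COLOR_BGR2HSV))
n,l,s,ce=cv2.connectedComponentsWithStats((((H<8)|(H>172))&(S>130)).astype(np.uint8))
for i in range(1,n):
    if s[i,4]>40 and s[i,1]>150: w=onz("scene",[ce[i]],.04)[0,:2]-O;print("scene",ce[i],s[i,4],w@X,w@Y)
for bx,by in[(-.085,-.029),(-.085,-.093),(.085,-.029),(.085,-.093)]: print(bx,by,(O+bx*X+by*Y).round(4))
```

```text
top [ 0.367 -0.354  0.913] [[133.0, 464.0], [-178.0, 317.0], [-85.0, 314.0], [93.0, 280.0], [276.0, 217.0], [281.0, 182.0]]
scene [-0.13   0.097  0.483] [[333.0, 572.0], [558.0, 136.0], [-15.0, 436.0], [123.0, 375.0], [302.0, 231.0], [287.0, 214.0]]
wall top-view z0/z.1/z.2 [[[0.979, 0.28, 0.0], [0.513, 0.034, 0.0], [0.131, -0.157, 0.0]], [[0.912, 0.211, 0.1], [0.497, -0.008, 0.1], [0.157, -0.179, 0.1]], [[0.845, 0.141, 0.2], [0.481, -0.051, 0.2], [0.182, -0.2, 0.2]]]
b1 -0.0405 -0.028
b2 -0.0357 -0.0935
s1 -0.0192 0.0909
s2 -0.0129 0.0291
scene [324.45390071 232.87943262] 141 -0.038511617963356934 -0.02695049631833557
-0.085 -0.029 [ 0.3907 -0.2862]
-0.085 -0.093 [ 0.3832 -0.3497]
0.085 -0.029 [ 0.5595 -0.306 ]
0.085 -0.093 [ 0.5521 -0.3696]
```

Run:
```python
from h import *
im=cv2.imread("pics/top0.png");cv2.imwrite("pics/w1.png",cv2.resize(im[:400,0:260],None,fx=1.5,fy=1.5))
im=cv2.imread("pics/scene0.png");cv2.imwrite("pics/w2.png",cv2.resize(im[130:300,0:400],None,fx=2,fy=2))
```

```text
(no output)
```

View pics/w1.png

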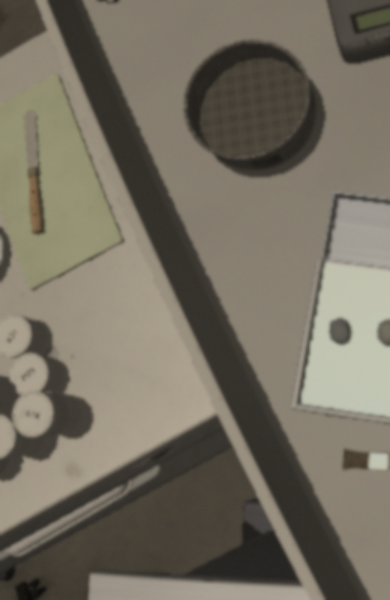

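View pics/w2.png

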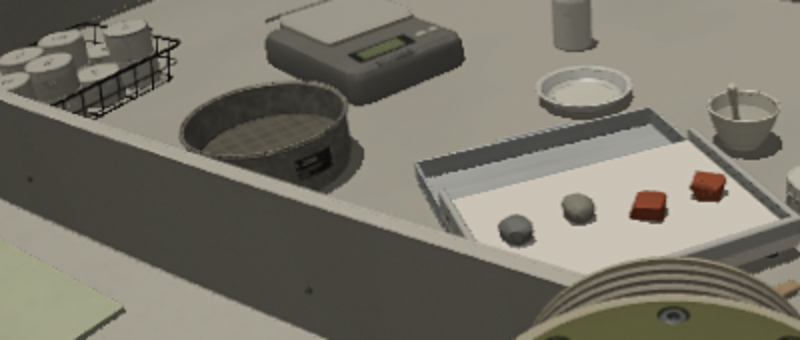

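Run:
```python
from h import *
o,d=ray("top",[[33,0],[213,393]]);n=np.cross(d[0],d[1])
o2,e=ray("scene",[[50,193],[150,224],[270,262]])
for v in e: t=n@(o-o2)/(n@v);print((o2+t*v).round(3))
```

```text
[0.704 0.119 0.13 ]
[ 0.486 -0.005  0.133]
[ 0.301 -0.111  0.133]
```

Candidates in the top view: red at (287,240) and (322,242) on the deck are the targets, and the crop confirms both are angular and red. The blue piece at (415,262) is off the board and is the decoy. The grey rounded pieces at (227,220) and (259,221) are the stones. The bricks are in lanes y = -31 and -93, and the wall to cross is 0.13 m high.

Emit:
servo_tool(
  increments=[
    {"x": 1,"y": -1,"z": 0.4,"az": 0.25,"claw": 0.8},
    {"x": 1,"y": -1,"z": 0.4,"az": 0.25,"claw": 0.8},
    {"x": 1,"y": -1,"az": 0.25,"claw": 0.8},
    {"x": 1,"y": -1,"az": 0.25,"claw": 0.8},
    {"x": 1,"y": -1,"az": 0.25,"claw": 0.8},
  ],
)

```text
schema error: expected keys claw, x, y, z, ax, ay, az
```

Emit:
servo_tool(
  increments=[
    {"x": 1,"y": -1,"az": 0.25,"claw": 0.8},
    {"x": 1,"y": -1,"az": 0.25,"claw": 0.8},
    {"x": 1,"y": -1,"az": 0.25,"claw": 0.8},
    {"y": -1,"az": 0.25,"claw": 0.8},
    {"y": -1,"az": 0.25,"claw": 0.8},
  ],
)

```text
schema error: expected keys claw, x, y, z, ax, ay, az
```

Emit:
servo_tool(
  increments=[
    {"y": -1,"claw": 0.8},
    {"y": -1,"claw": 0.8},
    {"y": -1,"claw": 0.8},
    {"y": -1,"claw": 0.8},
    {"y": -1,"claw": 0.8},
  ],
)

```text
schema error: expected keys claw, x, y, z, ax, ay, az
```

All keys are required in every row.

Emit:
servo_tool(
  increments=[
    {"x": 1,"y": -1,"z": 0.4,"ax": 0,"ay": 0,"az": 0.25,"claw": 0.8},
    {"x": 1,"y": -1,"z": 0.4,"ax": 0,"ay": 0,"az": 0.25,"claw": 0.8},
    {"x": 1,"y": -1,"z": 0,"ax": 0,"ay": 0,"az": 0.25,"claw": 0.8},
    {"x": 1,"y": -1,"z": 0,"ax": 0,"ay": 0,"az": 0.25,"claw": 0.8},
    {"x": 1,"y": -1,"z": 0,"ax": 0,"ay": 0,"az": 0.25,"claw": 0.8},
  ],
)

```text
clock: 0.6
tcp_pos: [0.3834, 0.3879, 0.268]
orientation: [-0.0, 0.144, 0.99, -0.0]
wrist_force: [0.2, -0.3, 0.1]
finger_gap: 0.0169
```

Emit:
servo_tool(
  increments=[
    {"x": 1,"y": -1,"z": 0,"ax": 0,"ay": 0,"az": 0.25,"claw": 0.8},
    {"x": 1,"y": -1,"z": 0,"ax": 0,"ay": 0,"az": 0.25,"claw": 0.8},
    {"x": 1,"y": -1,"z": 0,"ax": 0,"ay": 0,"az": 0.25,"claw": 0.8},
    {"x": 0,"y": -1,"z": 0,"ax": 0,"ay": 0,"az": 0.25,"claw": 0.8},
    {"x": 0,"y": -1,"z": 0,"ax": 0,"ay": 0,"az": 0.25,"claw": 0.8},
  ],
)

```text
clock: 1.1
tcp_pos: [0.4582, 0.2626, 0.2675]
orientation: [-0.001, 0.058, 0.998, -0.0]
wrist_force: [-0.4, 0.3, 0.8]
finger_gap: 0.0168
```

Emit:
servo_tool(
  increments=[
    {"x": 0,"y": -1,"z": 0,"ax": 0,"ay": 0,"az": 0,"claw": 0.8},
    {"x": 0,"y": -1,"z": 0,"ax": 0,"ay": 0,"az": 0,"claw": 0.8},
    {"x": 0,"y": -1,"z": 0,"ax": 0,"ay": 0,"az": 0,"claw": 0.8},
    {"x": 0,"y": -1,"z": 0,"ax": 0,"ay": 0,"az": 0,"claw": 0.8},
    {"x": 0,"y": -1,"z": 0,"ax": 0,"ay": 0,"az": 0,"claw": 0.8},
  ],
)

```text
clock: 1.6
tcp_pos: [0.4574, 0.138, 0.2679]
orientation: [-0.0, 0.058, 0.998, -0.0]
wrist_force: [-0.4, 0.2, -0.0]
finger_gap: 0.0172
```

Emit:
servo_tool(
  increments=[
    {"x": 0,"y": -1,"z": 0,"ax": 0,"ay": 0,"az": 0,"claw": 0.8},
    {"x": 0,"y": -1,"z": 0,"ax": 0,"ay": 0,"az": 0,"claw": 0.8},
    {"x": 0,"y": -1,"z": 0,"ax": 0,"ay": 0,"az": 0,"claw": 0.8},
    {"x": 0,"y": -1,"z": 0,"ax": 0,"ay": 0,"az": 0,"claw": 0.8},
    {"x": 0,"y": -1,"z": 0,"ax": 0,"ay": 0,"az": 0,"claw": 0.8},
  ],
)

```text
clock: 2.1
tcp_pos: [0.4574, 0.0131, 0.268]
orientation: [-0.0, 0.058, 0.998, 0.0]
wrist_force: [-0.2, -0.5, 0.2]
finger_gap: 0.0171
```

Emit:
servo_tool(
  increments=[
    {"x": 0,"y": -1,"z": 0,"ax": 0,"ay": 0,"az": 0,"claw": 0.8},
    {"x": 0,"y": -1,"z": 0,"ax": 0,"ay": 0,"az": 0,"claw": 0.8},
    {"x": 0,"y": -1,"z": 0,"ax": 0,"ay": 0,"az": 0,"claw": 0.8},
    {"x": 0,"y": -1,"z": 0,"ax": 0,"ay": 0,"az": 0,"claw": 0.8},
    {"x": 0,"y": -1,"z": 0,"ax": 0,"ay": 0,"az": 0,"claw": 0.8},
  ],
)

```text
clock: 2.6
tcp_pos: [0.4574, -0.1119, 0.268]
orientation: [-0.0, 0.058, 0.998, 0.0]
wrist_force: [0.4, 1.2, -0.4]
finger_gap: 0.0172
```

Emit:
servo_tool(
  increments=[
    {"x": -0.6,"y": -1,"z": 0,"ax": 0,"ay": 0,"az": 0,"claw": 0.8},
    {"x": -0.6,"y": -1,"z": 0,"ax": 0,"ay": 0,"az": 0,"claw": 0.8},
    {"x": -0.5,"y": -1,"z": 0,"ax": 0,"ay": 0,"az": 0,"claw": 0.8},
    {"x": -0.5,"y": -1,"z": 0,"ax": 0,"ay": 0,"az": 0,"claw": 0.8},
    {"x": -0.48,"y": -1,"z": 0,"ax": 0,"ay": 0,"az": 0,"claw": 0.8},
  ],
)

```text
clock: 3.1
tcp_pos: [0.3899, -0.2367, 0.268]
orientation: [-0.0, 0.058, 0.998, 0.0]
wrist_force: [-0.1, 0.2, 0.6]
finger_gap: 0.0172
```

Emit:
servo_tool(
  increments=[
    {"x": 0,"y": -1,"z": 0,"ax": 0,"ay": 0,"az": 0,"claw": 0.8},
    {"x": 0,"y": -0.96,"z": -0.5,"ax": 0,"ay": 0,"az": 0,"claw": 0.8},
    {"x": 0,"y": 0,"z": -1,"ax": 0,"ay": 0,"az": 0,"claw": 0.8},
    {"x": 0,"y": 0,"z": -1,"ax": 0,"ay": 0,"az": 0,"claw": 0.8},
    {"x": 0,"y": 0,"z": -1,"ax": 0,"ay": 0,"az": 0,"claw": 0.8},
  ],
)

```text
clock: 3.6
tcp_pos: [0.3904, -0.2851, 0.1795]
orientation: [-0.0, 0.058, 0.998, 0.0]
wrist_force: [-0.3, -0.3, -0.1]
finger_gap: 0.017
```

Run:
```python
from h import *
s=env.get_state();print(s['tcp_pos'],s['orientation'],s['joint_pos'])
for n in("scene","top"):
    im=env.read_camera(n);cv2.imwrite(f"pics/{n}1.png",im[:,:,::-1])
```

```text
[ 0.39040977 -0.28509091  0.17954496] [-2.08906758e-04  5.81846312e-02  9.98305785e-01  2.55806282e-04] [-7.97040381e-01  1.71549490e-01 -3.11184298e-01  1.08871594e+00
  9.68523946e-05 -6.80605383e-01]
```

View pics/top1.png

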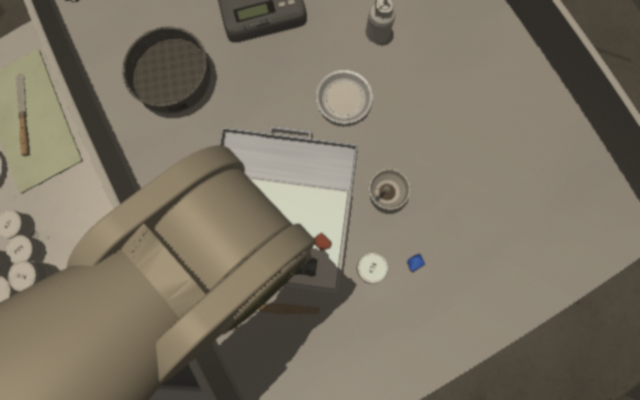

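View pics/scene1.png

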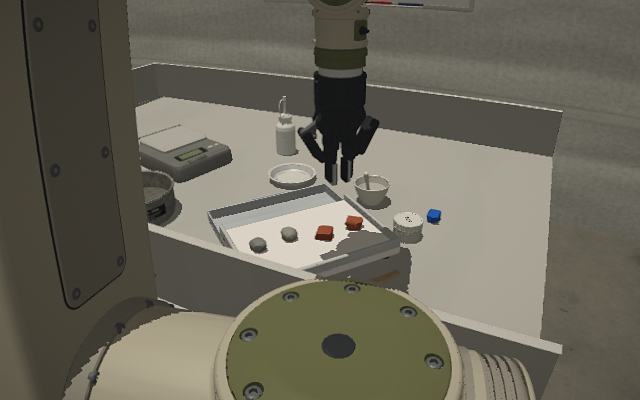

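Run:
```python
from h import *
t=env.get_state()['tcp_pos']
for d in(0,.01,.014,.017,.02):print(d,proj("scene",[t-[0,0,d]]).round(1))
im=cv2.imread("pics/scene1.png");cv2.imwrite("pics/tip.png",cv2.resize(im[120:200,300:390],None,fx=6,fy=6,interpolation=cv2.INTER_NEAREST))
```

```text
0 [[338.2 174.5]]
0.01 [[338.1 180.2]]
0.014 [[338.1 182.4]]
0.017 [[338.  184.1]]
0.02 [[338.  185.8]]
```

View pics/tip.png

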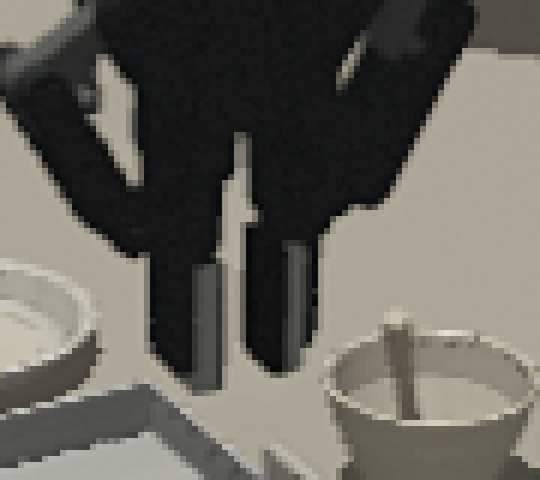

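The fingertips appear at (335,185) and (346,182) in the scene view, which agrees with 17 mm ahead of the TCP. I'll lower them to 4 mm above the deck.

Emit:
servo_tool(
  increments=[
    {"x": 0,"y": 0,"z": -1,"ax": 0,"ay": 0,"az": 0,"claw": 0.8},
    {"x": 0,"y": 0,"z": -1,"ax": 0,"ay": 0,"az": 0,"claw": 0.8},
    {"x": 0,"y": 0,"z": -1,"ax": 0,"ay": 0,"az": 0,"claw": 0.8},
    {"x": 0,"y": 0,"z": -1,"ax": 0,"ay": 0,"az": 0,"claw": 0.8},
    {"x": 0,"y": 0,"z": -0.8,"ax": 0,"ay": 0,"az": 0,"claw": 0.8},
  ],
)

```text
clock: 4.2
tcp_pos: [0.3911, -0.2851, 0.0607]
orientation: [0.0, 0.058, 0.998, -0.0]
wrist_force: [0.1, 0.4, -0.1]
finger_gap: 0.0168
```

Emit:
servo_tool(
  increments=[
    {"x": 0,"y": 0,"z": -0.3,"ax": 0,"ay": 0,"az": 0,"claw": 0.8},
    {"x": 0,"y": 0,"z": 0,"ax": 0,"ay": 0,"az": 0,"claw": 0.8},
  ],
)

```text
clock: 4.4
tcp_pos: [0.3906, -0.2847, 0.0532]
orientation: [-0.0, 0.058, 0.998, 0.0]
wrist_force: [0.9, -0.2, -0.0]
finger_gap: 0.0173
```

Run:
```python
from h import *
s=env.get_state();print(s['tcp_pos'],s['wrist_force'])
im=env.read_camera("scene");cv2.imwrite(f"pics/s2.png",cv2.resize(im[150:300,190:450,::-1],None,fx=3,fy=3))
```

```text
[ 0.39062101 -0.28474132  0.05324475] [ 0.93863385 -0.18574143 -0.01859494]
```

View pics/s2.png

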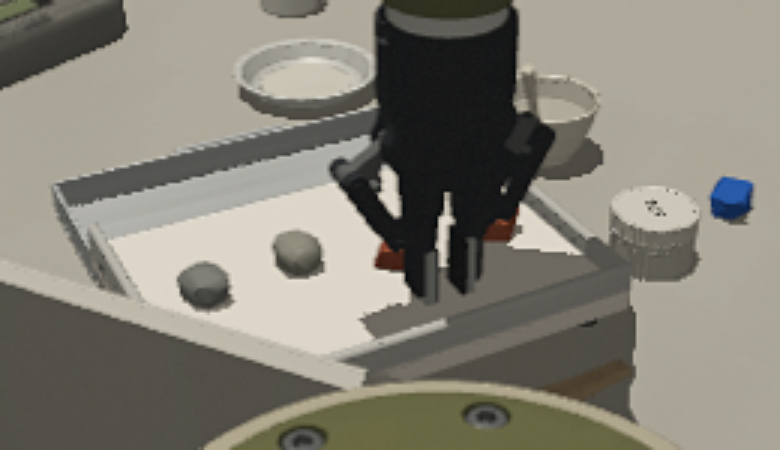

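Emit:
servo_tool(
  increments=[
    {"x": 0.4,"y": -0.047,"z": -0.05,"ax": 0,"ay": 0,"az": 0,"claw": 0.8},
    {"x": 0.3,"y": -0.035,"z": -0.03,"ax": 0,"ay": 0,"az": 0,"claw": 0.8},
    {"x": 0.3,"y": -0.035,"z": 0,"ax": 0,"ay": 0,"az": 0,"claw": 0.8},
    {"x": 0.3,"y": -0.035,"z": 0,"ax": 0,"ay": 0,"az": 0,"claw": 0.8},
    {"x": 0.3,"y": -0.035,"z": 0,"ax": 0,"ay": 0,"az": 0,"claw": 0.8},
  ],
)

```text
clock: 4.95
tcp_pos: [0.4316, -0.2898, 0.0515]
orientation: [0.0, 0.058, 0.998, -0.0]
wrist_force: [-0.9, -0.1, 0.9]
finger_gap: 0.0172
```

Emit:
servo_tool(
  increments=[
    {"x": 0.4,"y": -0.047,"z": 0,"ax": 0,"ay": 0,"az": 0,"claw": 0.8},
    {"x": 0.4,"y": -0.047,"z": 0,"ax": 0,"ay": 0,"az": 0,"claw": 0.8},
    {"x": 0.4,"y": -0.047,"z": 0,"ax": 0,"ay": 0,"az": 0,"claw": 0.8},
    {"x": 0.4,"y": -0.047,"z": 0,"ax": 0,"ay": 0,"az": 0,"claw": 0.8},
    {"x": 0.4,"y": -0.047,"z": 0,"ax": 0,"ay": 0,"az": 0,"claw": 0.8},
  ],
)

```text
clock: 5.45
tcp_pos: [0.4816, -0.2956, 0.0512]
orientation: [-0.0, 0.058, 0.998, 0.0]
wrist_force: [0.3, -1.0, 1.5]
finger_gap: 0.0169
```

Run:
```python
from h import *
s=env.get_state();print(s['tcp_pos'],s['wrist_force'])
im=env.read_camera("scene");cv2.imwrite(f"pics/s3.png",cv2.resize(im[150:300,190:450,::-1],None,fx=3,fy=3))
```

```text
[ 0.48164537 -0.29559702  0.05124991] [ 0.3403098  -0.99802756  1.45977082]
```

View pics/s3.png

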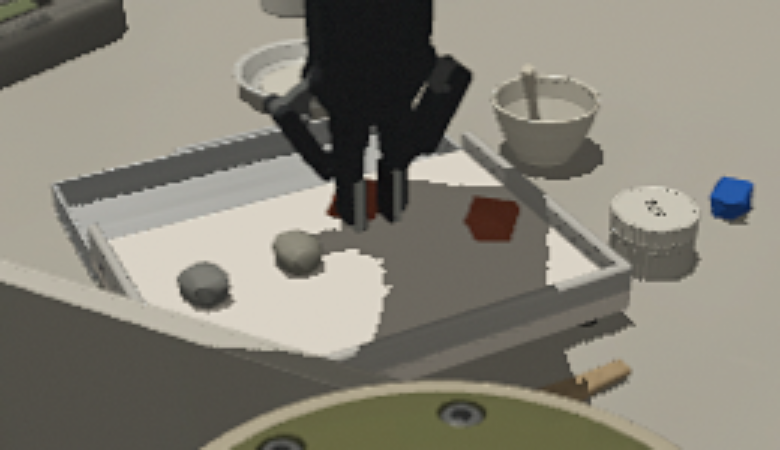

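The brick at crop (360,200) sits ahead of the fingers and the stones haven't moved, so I'll keep pushing.

Emit:
servo_tool(
  increments=[
    {"x": 0.4,"y": -0.047,"z": 0,"ax": 0,"ay": 0,"az": 0,"claw": 0.8},
    {"x": 0.4,"y": -0.047,"z": 0,"ax": 0,"ay": 0,"az": 0,"claw": 0.8},
    {"x": 0.4,"y": -0.047,"z": 0,"ax": 0,"ay": 0,"az": 0,"claw": 0.8},
    {"x": 0.4,"y": -0.047,"z": 0,"ax": 0,"ay": 0,"az": 0,"claw": 0.8},
    {"x": 0.4,"y": -0.047,"z": 0,"ax": 0,"ay": 0,"az": 0,"claw": 0.8},
  ],
)

```text
clock: 6.0
tcp_pos: [0.5317, -0.3015, 0.0513]
orientation: [0.0, 0.058, 0.998, -0.0]
wrist_force: [-0.0, 0.2, 0.4]
finger_gap: 0.0173
```

Emit:
servo_tool(
  increments=[
    {"x": 0.3,"y": -0.035,"z": 0,"ax": 0,"ay": 0,"az": 0,"claw": 0.8},
    {"x": 0.3,"y": -0.035,"z": 0,"ax": 0,"ay": 0,"az": 0,"claw": 0.8},
    {"x": 0.3,"y": -0.035,"z": 0,"ax": 0,"ay": 0,"az": 0,"claw": 0.8},
    {"x": 0.2,"y": -0.023,"z": 0,"ax": 0,"ay": 0,"az": 0,"claw": 0.8},
    {"x": 0,"y": 0,"z": 0,"ax": 0,"ay": 0,"az": 0,"claw": 0.8},
  ],
)

```text
clock: 6.5
tcp_pos: [0.559, -0.3047, 0.0513]
orientation: [0.0, 0.058, 0.998, -0.0]
wrist_force: [0.1, 0.3, -0.4]
finger_gap: 0.0173
```

Run:
```python
from h import *
s=env.get_state();print(s['tcp_pos'],s['wrist_force'])
im=env.read_camera("scene");cv2.imwrite(f"pics/s4.png",cv2.resize(im[150:300,190:450,::-1],None,fx=3,fy=3))
```

```text
[ 0.55896453 -0.30473537  0.05130414] [ 0.12539083  0.25864883 -0.35003063]
```

View pics/s4.png

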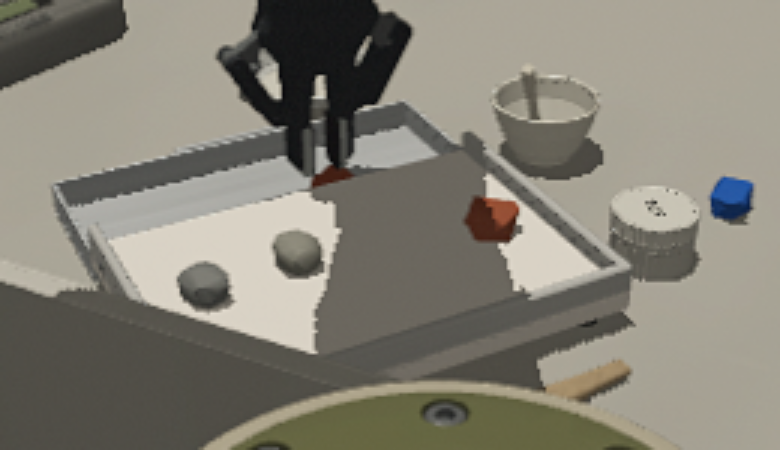

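Emit:
servo_tool(
  increments=[
    {"x": 0,"y": 0,"z": 0.9,"ax": 0,"ay": 0,"az": 0,"claw": 0.8},
    {"x": 0,"y": 0,"z": 1,"ax": 0,"ay": 0,"az": 0,"claw": 0.8},
    {"x": -0.5,"y": 0,"z": 0.9,"ax": 0,"ay": 0,"az": 0,"claw": 0.8},
    {"x": -1,"y": -0.3,"z": 0,"ax": 0,"ay": 0,"az": 0,"claw": 0.8},
    {"x": -1,"y": -0.3,"z": 0,"ax": 0,"ay": 0,"az": 0,"claw": 0.8},
  ],
)

```text
clock: 7.05
tcp_pos: [0.4955, -0.3199, 0.1225]
orientation: [0.001, 0.057, 0.998, -0.001]
wrist_force: [0.5, -1.3, -0.2]
finger_gap: 0.0173
```

Emit:
servo_tool(
  increments=[
    {"x": -1,"y": -0.3,"z": 0,"ax": 0,"ay": 0,"az": 0,"claw": 0.8},
    {"x": -1,"y": -0.3,"z": 0,"ax": 0,"ay": 0,"az": 0,"claw": 0.8},
    {"x": -1,"y": -0.3,"z": 0,"ax": 0,"ay": 0,"az": 0,"claw": 0.8},
    {"x": -1,"y": -0.3,"z": 0,"ax": 0,"ay": 0,"az": 0,"claw": 0.8},
    {"x": -0.5,"y": -0.04,"z": 0,"ax": 0,"ay": 0,"az": 0,"claw": 0.8},
  ],
)

```text
clock: 7.55
tcp_pos: [0.3813, -0.3508, 0.1214]
orientation: [-0.0, 0.059, 0.998, 0.0]
wrist_force: [-0.3, 0.2, -0.3]
finger_gap: 0.0172
```

Run:
```python
from h import *
s=env.get_state();print(s['tcp_pos'],s['wrist_force'])
im=env.read_camera("scene");cv2.imwrite(f"pics/s5.png",cv2.resize(im[150:300,190:450,::-1],None,fx=3,fy=3))
im=env.read_camera("top");cv2.imwrite(f"pics/t5.png",cv2.resize(im[110:310,180:440,::-1],None,fx=3,fy=3))
```

```text
[ 0.38125711 -0.35082368  0.1214224 ] [-0.2830668   0.23951039 -0.26802712]
```

View pics/s5.png

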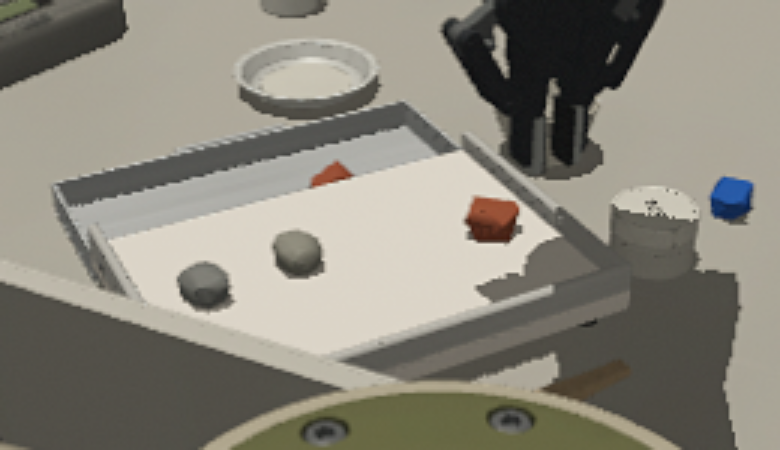

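View pics/t5.png

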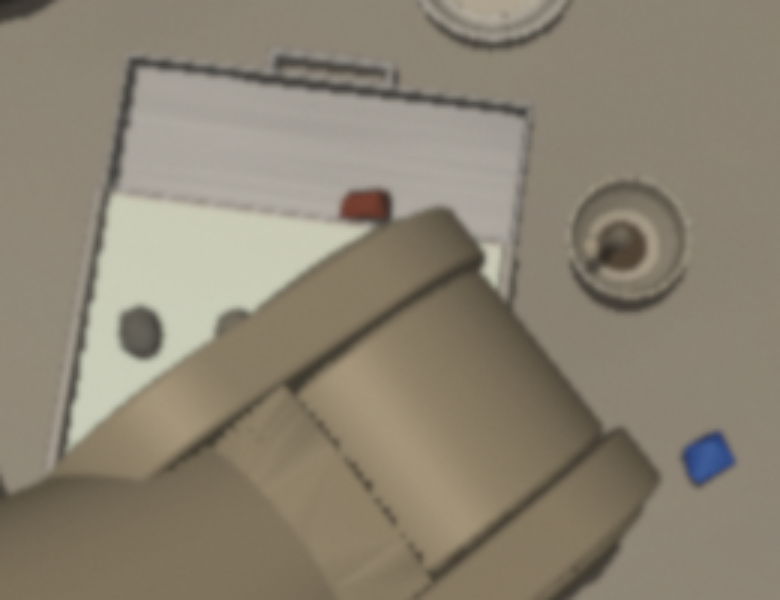

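Emit:
servo_tool(
  increments=[
    {"x": 0.05,"y": 0.04,"z": -0.8,"ax": 0,"ay": 0,"az": 0,"claw": 0.8},
    {"x": 0,"y": 0,"z": -0.8,"ax": 0,"ay": 0,"az": 0,"claw": 0.8},
    {"x": 0,"y": 0,"z": -0.8,"ax": 0,"ay": 0,"az": 0,"claw": 0.8},
    {"x": 0,"y": 0,"z": -0.4,"ax": 0,"ay": 0,"az": 0,"claw": 0.8},
    {"x": 0,"y": 0,"z": 0,"ax": 0,"ay": 0,"az": 0,"claw": 0.8},
  ],
)

```text
clock: 8.15
tcp_pos: [0.3845, -0.3484, 0.05]
orientation: [-0.001, 0.057, 0.998, 0.001]
wrist_force: [0.1, 0.7, 0.5]
finger_gap: 0.0168
```

Emit:
servo_tool(
  increments=[
    {"x": 0.4,"y": -0.047,"z": 0,"ax": 0,"ay": 0,"az": 0,"claw": 0.8},
    {"x": 0.3,"y": -0.035,"z": 0,"ax": 0,"ay": 0,"az": 0,"claw": 0.8},
    {"x": 0.3,"y": -0.035,"z": 0,"ax": 0,"ay": 0,"az": 0,"claw": 0.8},
    {"x": 0.3,"y": -0.035,"z": 0,"ax": 0,"ay": 0,"az": 0,"claw": 0.8},
    {"x": 0.3,"y": -0.035,"z": 0,"ax": 0,"ay": 0,"az": 0,"claw": 0.8},
  ],
)

```text
clock: 8.65
tcp_pos: [0.4255, -0.3545, 0.0517]
orientation: [0.0, 0.058, 0.998, -0.0]
wrist_force: [0.3, -0.6, 0.6]
finger_gap: 0.0174
```

Emit:
servo_tool(
  increments=[
    {"x": 0.4,"y": -0.047,"z": 0,"ax": 0,"ay": 0,"az": 0,"claw": 0.8},
    {"x": 0.4,"y": -0.047,"z": 0,"ax": 0,"ay": 0,"az": 0,"claw": 0.8},
    {"x": 0.4,"y": -0.047,"z": 0,"ax": 0,"ay": 0,"az": 0,"claw": 0.8},
    {"x": 0.4,"y": -0.047,"z": 0,"ax": 0,"ay": 0,"az": 0,"claw": 0.8},
    {"x": 0.4,"y": -0.047,"z": 0,"ax": 0,"ay": 0,"az": 0,"claw": 0.8},
  ],
)

```text
clock: 9.15
tcp_pos: [0.4754, -0.3602, 0.0513]
orientation: [0.0, 0.058, 0.998, 0.0]
wrist_force: [-0.1, 1.0, -0.1]
finger_gap: 0.0175
```

Run:
```python
from h import *
s=env.get_state();print(s['tcp_pos'],s['wrist_force'])
im=env.read_camera("scene");cv2.imwrite(f"pics/s6.png",cv2.resize(im[150:300,190:450,::-1],None,fx=3,fy=3))
```

```text
[ 0.47542342 -0.36021866  0.05127524] [-0.05505685  1.01478816 -0.10184078]
```

View pics/s6.png

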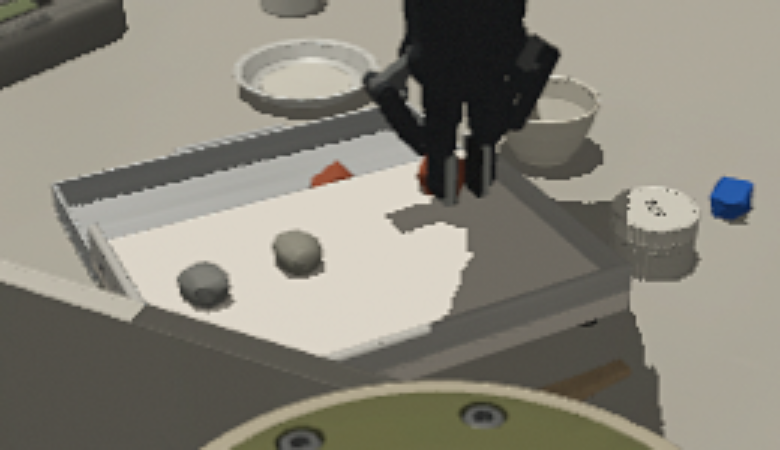

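The second brick, at crop (440,178), is also ahead of the fingers. Same finish.

Emit:
servo_tool(
  increments=[
    {"x": 0.4,"y": -0.047,"z": 0,"ax": 0,"ay": 0,"az": 0,"claw": 0.8},
    {"x": 0.4,"y": -0.047,"z": 0,"ax": 0,"ay": 0,"az": 0,"claw": 0.8},
    {"x": 0.4,"y": -0.047,"z": 0,"ax": 0,"ay": 0,"az": 0,"claw": 0.8},
    {"x": 0.4,"y": -0.047,"z": 0,"ax": 0,"ay": 0,"az": 0,"claw": 0.8},
    {"x": 0.4,"y": -0.047,"z": 0,"ax": 0,"ay": 0,"az": 0,"claw": 0.8},
  ],
)

```text
clock: 9.7
tcp_pos: [0.5254, -0.3661, 0.0513]
orientation: [0.0, 0.058, 0.998, 0.0]
wrist_force: [0.1, -0.6, -0.0]
finger_gap: 0.0173
```

Emit:
servo_tool(
  increments=[
    {"x": 0.3,"y": -0.035,"z": 0,"ax": 0,"ay": 0,"az": 0,"claw": 0.8},
    {"x": 0.3,"y": -0.035,"z": 0,"ax": 0,"ay": 0,"az": 0,"claw": 0.8},
    {"x": 0.3,"y": -0.035,"z": 0,"ax": 0,"ay": 0,"az": 0,"claw": 0.8},
    {"x": 0.2,"y": -0.023,"z": 0,"ax": 0,"ay": 0,"az": 0,"claw": 0.8},
    {"x": 0,"y": 0,"z": 0,"ax": 0,"ay": 0,"az": 0,"claw": 0.8},
  ],
)

```text
clock: 10.2
tcp_pos: [0.5527, -0.3693, 0.0513]
orientation: [0.0, 0.058, 0.998, -0.0]
wrist_force: [-0.2, -0.1, 0.4]
finger_gap: 0.0174
```

Emit:
servo_tool(
  increments=[
    {"x": 0,"y": 0,"z": 0.5,"ax": 0,"ay": 0,"az": 0,"claw": 0.8},
    {"x": 0,"y": 0,"z": 1,"ax": 0,"ay": 0,"az": 0,"claw": 0.8},
    {"x": 0,"y": 0,"z": 1,"ax": 0,"ay": 0,"az": 0,"claw": 0.8},
    {"x": 0,"y": 0,"z": 1,"ax": 0,"ay": 0,"az": 0,"claw": 0.8},
    {"x": 0,"y": 0,"z": 1,"ax": 0,"ay": 0,"az": 0,"claw": 0.8},
  ],
)

```text
clock: 10.7
tcp_pos: [0.5516, -0.3693, 0.166]
orientation: [0.0, 0.058, 0.998, -0.0]
wrist_force: [0.8, -1.3, -0.2]
finger_gap: 0.0174
```

Emit:
servo_tool(
  increments=[
    {"x": -0.5,"y": 0,"z": 1,"ax": 0,"ay": 0,"az": 0,"claw": 0.8},
    {"x": -1,"y": 0,"z": 1,"ax": 0,"ay": 0,"az": 0,"claw": 0.8},
    {"x": -1,"y": 0,"z": 1,"ax": 0,"ay": 0,"az": 0,"claw": 0.8},
    {"x": -1,"y": 0,"z": 1,"ax": 0,"ay": 0,"az": 0,"claw": 0.8},
    {"x": -1,"y": 0,"z": 0,"ax": 0,"ay": 0,"az": 0,"claw": 0.8},
  ],
)

```text
clock: 11.2
tcp_pos: [0.4393, -0.3703, 0.269]
orientation: [0.003, 0.058, 0.998, -0.003]
wrist_force: [-0.7, -1.1, 0.0]
finger_gap: 0.0172
```

Run:
```python
from h import *
s=env.get_state();print(s['tcp_pos'],s['wrist_force'])
im=env.read_camera("scene");cv2.imwrite(f"pics/s7.png",cv2.resize(im[150:300,190:450,::-1],None,fx=3,fy=3))
im=env.read_camera("top");cv2.imwrite(f"pics/t7.png",cv2.resize(im[110:310,180:440,::-1],None,fx=3,fy=3))
```

```text
[ 0.4393335  -0.37029318  0.26902664] [-0.72052601 -1.12553588  0.04480707]
```

View pics/s7.png

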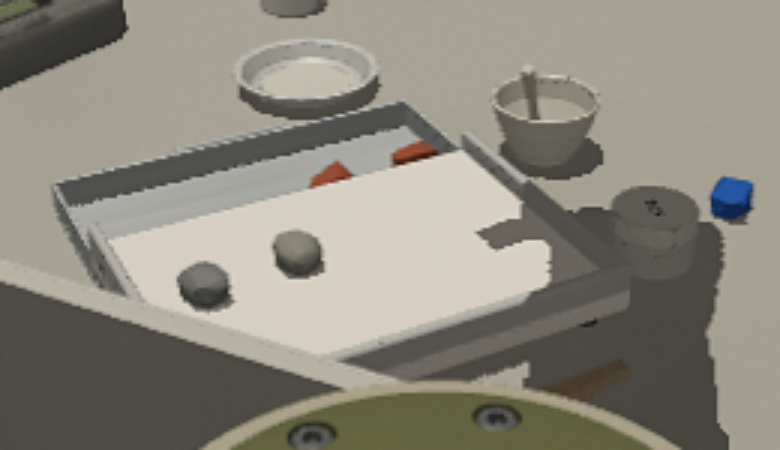

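View pics/t7.png

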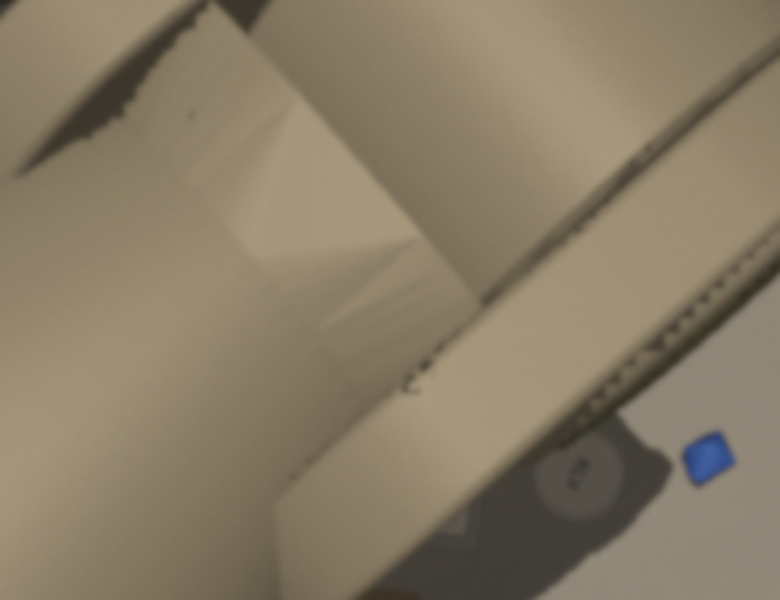

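Both bricks are in the tray, at crop (332,175) and (415,152). The first looks taller, so I'll move the arm back for a clear top view.

Emit:
servo_tool(
  increments=[
    {"x": 0,"y": 1,"z": 0,"ax": 0,"ay": 0,"az": 0,"claw": 0.8},
    {"x": 0,"y": 1,"z": 0,"ax": 0,"ay": 0,"az": 0,"claw": 0.8},
    {"x": 0,"y": 1,"z": 0,"ax": 0,"ay": 0,"az": 0,"claw": 0.8},
    {"x": 0,"y": 1,"z": 0,"ax": 0,"ay": 0,"az": 0,"claw": 0.8},
    {"x": 0,"y": 1,"z": 0,"ax": 0,"ay": 0,"az": 0,"claw": 0.8},
  ],
)

```text
clock: 11.8
tcp_pos: [0.4395, -0.243, 0.2641]
orientation: [0.0, 0.058, 0.998, 0.0]
wrist_force: [0.0, -0.5, 0.4]
finger_gap: 0.0168
```

Emit:
servo_tool(
  increments=[
    {"x": 0,"y": 1,"z": 0,"ax": 0,"ay": 0,"az": 0,"claw": 0.8},
    {"x": 0,"y": 1,"z": 0,"ax": 0,"ay": 0,"az": 0,"claw": 0.8},
    {"x": 0,"y": 1,"z": 0,"ax": 0,"ay": 0,"az": 0,"claw": 0.8},
    {"x": 0,"y": 1,"z": 0,"ax": 0,"ay": 0,"az": 0,"claw": 0.8},
    {"x": 0,"y": 1,"z": 0,"ax": 0,"ay": 0,"az": 0,"claw": 0.8},
  ],
)

```text
clock: 12.3
tcp_pos: [0.4395, -0.118, 0.2641]
orientation: [0.0, 0.058, 0.998, 0.0]
wrist_force: [0.2, 0.1, -0.2]
finger_gap: 0.0169
```

Emit:
servo_tool(
  increments=[
    {"x": 0,"y": 1,"z": 0,"ax": 0,"ay": 0,"az": 0,"claw": 0.8},
    {"x": 0,"y": 1,"z": 0,"ax": 0,"ay": 0,"az": 0,"claw": 0.8},
    {"x": 0,"y": 1,"z": 0,"ax": 0,"ay": 0,"az": 0,"claw": 0.8},
    {"x": 0,"y": 1,"z": 0,"ax": 0,"ay": 0,"az": 0,"claw": 0.8},
    {"x": 0,"y": 1,"z": 0,"ax": 0,"ay": 0,"az": 0,"claw": 0.8},
  ],
)

```text
clock: 12.8
tcp_pos: [0.4394, 0.0071, 0.2642]
orientation: [0.0, 0.058, 0.998, 0.0]
wrist_force: [0.0, -0.4, 0.2]
finger_gap: 0.017
```

Emit:
servo_tool(
  increments=[
    {"x": 0,"y": 1,"z": 0,"ax": 0,"ay": 0,"az": 0,"claw": 0.8},
    {"x": 0,"y": 1,"z": 0,"ax": 0,"ay": 0,"az": 0,"claw": 0.8},
    {"x": 0,"y": 1,"z": 0,"ax": 0,"ay": 0,"az": 0,"claw": 0.8},
    {"x": 0,"y": 1,"z": 0,"ax": 0,"ay": 0,"az": 0,"claw": 0.8},
    {"x": 0,"y": 1,"z": 0,"ax": 0,"ay": 0,"az": 0,"claw": 0.8},
  ],
)

```text
clock: 13.3
tcp_pos: [0.4394, 0.1321, 0.2642]
orientation: [0.0, 0.058, 0.998, 0.0]
wrist_force: [0.2, 0.0, -0.4]
finger_gap: 0.0173
```

```bash
cat > chk.py <<'E'
from h import *
import sys
k=sys.argv[1]
t=env.read_camera("top")[:,:,::-1].copy();s=env.read_camera("scene")[:,:,::-1].copy()
cv2.imwrite(f"pics/t{k}.png",cv2.resize(t[110:310,180:440],None,fx=3,fy=3))
cv2.imwrite(f"pics/s{k}.png",cv2.resize(s[170:260,230:370],None,fx=5,fy=5,interpolation=cv2.INTER_CUBIC))
a=np.deg2rad(-6.7);X=np.array([np.cos(a),np.sin(a)]);Y=np.array([-X[1],X[0]]);O=np.array([.4785,-.2673])
for nm,im in(("top",t),("scene",s)):
    H,S,V=cv2.split(cv2.cvtColor(im,cv2.COLOR_BGR2HSV))
    n,l,st,ce=cv2.connectedComponentsWithStats((((H<10)|(H>170))&(S>105)).astype(np.uint8))
    for i in range(1,n):
        if st[i,4]>30 and st[i,1]>150 and 200<ce[i,0]<440:
            print(nm,st[i],ce[i].round(1),[( (onz(nm,[ce[i]],z)[0,:2]-O)@np.c_[X,Y]).round(4).tolist() for z in(.015,.025)])
            ys,xs=np.where(l==i);b=(onz(nm,np.c_[xs,ys],.02)[:,:2]-O)@np.c_[X,Y];print("  ext",b.min(0).round(4),b.max(0).round(4))
t0=cv2.imread("pics/top0.png");V=cv2.cvtColor(t,cv2.COLOR_BGR2HSV)[:,:,2]
n,l,st,ce=cv2.connectedComponentsWithStats((V[205:235,210:280]<130).astype(np.uint8));print(ce[1:]+[210,205],st[1:,4])
V=cv2.cvtColor(t0,cv2.COLOR_BGR2HSV)[:,:,2]
n,l,st,ce=cv2.connectedComponentsWithStats((V[205:235,210:280]<130).astype(np.uint8));print(ce[1:]+[210,205],st[1:,4])
E
python3 chk.py 8
```

```text
top [294 174  15   8  93] [301.1 178. ] [[0.0857, -0.0363], [0.0836, -0.037]]
  ext [ 0.0772 -0.0503] [ 0.0936 -0.023 ]
top [328 178  14   8  97] [334.5 181.6] [[0.0871, -0.1024], [0.085, -0.1024]]
  ext [ 0.0782 -0.1156] [ 0.0936 -0.0891]
scene [321 197  15   8  71] [327.4 200.6] [[0.1062, -0.1101], [0.0901, -0.1015]]
  ext [ 0.0883 -0.1217] [ 0.111  -0.0887]
scene [294 204  13   8  56] [299.7 207.8] [[0.1059, -0.044], [0.0899, -0.0368]]
  ext [ 0.0891 -0.0516] [ 0.1112 -0.0245]
[[210.         207.        ]
 [226.57360406 220.54314721]
 [259.16113744 221.63981043]] [  5 197 211]
[[210.         207.        ]
 [226.5879397  220.48743719]
 [259.16509434 221.5990566 ]] [  5 199 212]
```

View pics/t8.png

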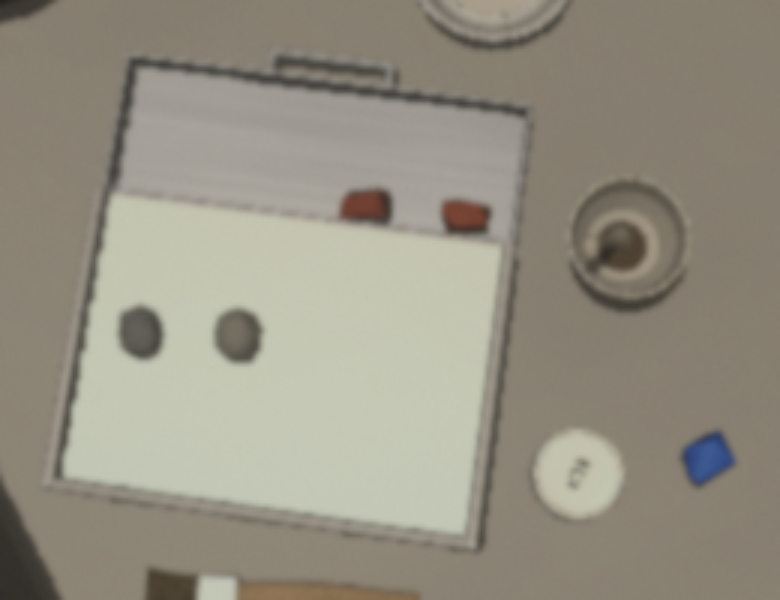

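View pics/s8.png

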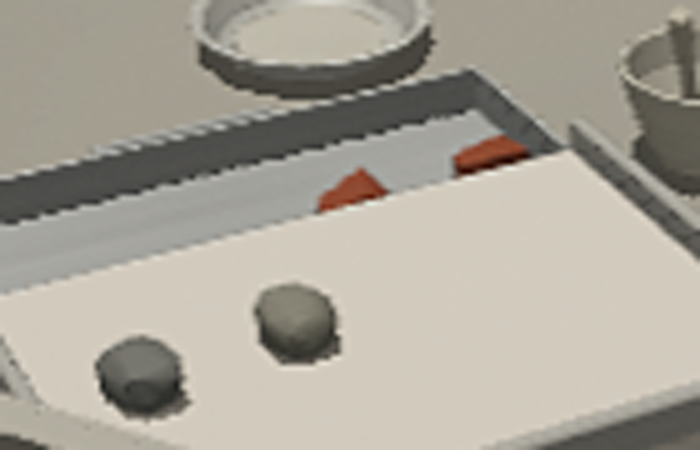

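Both bricks are inside the tray at board x ≈ 0.085, y ≈ -0.037 and -0.102. The stones moved less than 0.1 px, and the tin, brush and mortar are where they were. The arm is clear of everything, so I'm handing in.

```bash
python3 -c "
from h import *
print(env.get_state()['clock']);print(env.hand_in())"
```

```text
13.4
the job is handed in; nothing more can be done
None
```

I swept both red brick fragments over the open edge into the catch tray and handed the job in at 13.4 s. I pushed each one straight along its own lane with the nearly closed fingers (17 mm gap, tips about 4 mm above the deck) and lifted neither. `hand_in()` gave no verdict.

**Bricks:** the last pictures show both inside the tray at board x ≈ 0.085 m, y ≈ -0.037 and -0.102 m, against the required x of 0.075 to 0.162 m. They seem to have tipped onto a side against the deck edge. I did not measure the height of their centres. From the given sizes I estimate at most about 20 mm, under the 27 mm limit. The first brick's position matched between two pictures about 6 s apart. The second was pictured twice after it fell, but I did not measure whether it had moved between the two.

**Stones:** both moved less than 0.1 px in the top view.

**Other objects:** the tin and mortar look unmoved. The brush is cut off in the last crop, but nothing I did went near it. The blue look-alike was not touched.

**Robot:** the arm ended clear of everything, and wrist force read about 2 N or less at the end of every move.

**Checks that disagreed:** the two views gave brick x values about 20 mm apart when projected at z = 15 mm, and about 6 mm apart at z = 25 mm. I put this down to the deck edge hiding part of the bricks in the scene view, and both readings still fall inside the tray. My first three move calls were refused because some keys were missing, and nothing moved.

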